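# Draw the tight work bung from a strapped brass vase

## Task

The engraving on the brass vase is finished: take the tight rubber bung by its flat wooden handle, rock it side to side in the neck while easing it straight out along the vase's axis, and stand it upright in the empty bay of the bung tray, set down rather than dropped. Do not lever the bung right over or drag, lift or tip the vase's cradle, and leave the spare bung, the small pot and the mallet where they are.

Things in the scene. Friction and masses are not known exactly. Their poses are not given: they have to be found in the camera images.
- vase: brass vase 250 mm long, belly 136 mm thick, strapped to the cradle, its axis leaning 35 deg from vertical. Origin: centre of the mouth, in the plane of the 82 mm rim, 264 mm above the bench; z points out of the mouth along the axis, y is level, x points up and back from the leaning side. Neck: straight bore 54 mm wide, 75 mm deep, its lip flaring over the last 8 mm
- cradle: loose wooden cradle carrying the vase, 4.4 kg together. Base board 300 x 200 x 30 mm; origin: centre of its underside, x to the back, z up; the vase leans towards -x, its mouth 53 mm to -x of the origin. It stands by its weight only: a steady pull of more than about 22 N along the vase drags or tips it
- bung: red rubber plug with a flat wooden handle, 103 mm long, 0.43 kg. Origin: centre of the flat foot, 41 mm wide; z along its axis to the handle. The rubber swells to a ring 54 mm wide, 20 mm above the foot: its grip and the pivot to rock about. Rubber top at 49 mm. Handle from 58 to 103 mm, 22 mm thick in x, 100 mm wide in y. Starts foot 42 mm deep in the neck, axes as the vase's
- bung_grip (a point): point on the bung's axis 80 mm above its foot, mid-handle: grip here across the 22 mm (x). Starts 38 mm outside the mouth, 60 mm above the rubber ring. A straight pull takes about 40 N, too much for the cradle; rocked 5 to 8 deg to each side about the ring and drawn 2 to 3 mm a stroke it walks out, free after about 20 mm
- tray: fixed dark wood tray 240 x 150 x 32 mm, 8 mm walls and floor, a wall across its middle making two bays, each 108 mm (x) by 134 mm (y) inside. Origin: centre of its underside, x along its length; the spare bung stands in the +x bay, the -x bay is empty
- tray_bay (a point): centre of the floor of the empty bay, on top of the floor (8 mm above the bench), axes as the tray's; the bung's foot goes here, anywhere within 45 mm in x and 60 mm in y
- spare: plain red rubber bung without a handle, 48 mm tall, 38 to 52 mm wide, standing in the other bay; origin: centre of its foot. Leave it alone
- pot: small round brass pot, 90 mm tall, 90 mm wide, beyond the work; origin: centre of its foot. Leave it alone
- mallet: wooden mallet lying on the bench, square head 60 x 90 x 64 mm, handle 200 mm along its -x; origin: under the middle of the head. Leave it alone
Things that resemble listed ones, but are neither listed nor needed, are in the scene too. Leave any pink look-alike of the bung alone.

How it is judged:
On the way, in this order (a step that is already met when the one before it is completed fails the run):
1. the bung, still in the neck, is rocked to one side, its handle 3.5 mm or more off the vase's axis (about 4 degrees) (z of bung in the frame of vase below -0.025 m and ((x of bung_grip in the frame of vase above 0.0035 m and y of bung_grip in the frame of vase above -0.0035 m) or (y of bung_grip in the frame of vase above 0.0035 m and x of bung_grip in the frame of vase above -0.0035 m))).
2. and, still in the neck, as far to the other side (z of bung in the frame of vase below -0.022 m and (x of bung_grip in the frame of vase below -0.0035 m or y of bung_grip in the frame of vase below -0.0035 m)).
3. the bung is drawn clear of the vase's mouth (z of bung in the frame of vase above 0.005 m).
At the end, for the whole second after the job is handed in: The bung stands upright (within 7 degrees), at rest and released, its foot on the floor of the tray's empty bay (within 45 mm along and 60 mm across the tray of the bay's centre); the cradle stands flat where it was (within 25 mm), and the spare bung, pot and mallet have not moved more than 25 mm (x of bung in the frame of tray_bay between -0.045 and 0.045 m and y of bung in the frame of tray_bay between -0.06 and 0.06 m and z of bung in the frame of tray_bay below 0.005 m and angle between bung's own z axis and vertical below 0.12 rad and linear speed of bung below 0.02 m/s and angle between cradle's own z axis and vertical below 0.05 rad); the robot touches nothing.
It fails at once if the cradle with the vase is dragged, lifted or tipped more than 25 mm (distance of any of cradle, vase from where it was at the start of the episode above 0.025 m).
It fails at once if the bung is levered over by more than 17 degrees in the neck (distance between bung and vase below 0.06 m and z of bung in the frame of vase below -0.025 m and angle between the z axis of bung and the z axis of vase, either way round above 0.3 rad).
It fails at once if the bung is dropped (contact force between the fingers and bung below 0.1 N and linear speed of bung above 0.7 m/s).
It fails at once if the spare bung, the pot or the mallet is moved more than 25 mm, or one of the first two knocked over (distance of any of spare, pot, mallet from where it was at the start of the episode above 0.025 m or angle between any of spare, pot's own z axis and vertical above 0.4 rad).
It also fails if it takes over 54 s, if anything falls off the work surface, if the arm or the gripper's body presses on something with over 40 N, if the wrist force passes 120 N, or if a joint passes its speed limit or range.

## Robot

A 6-joint arm with a two-finger parallel gripper is mounted at the origin on the work surface. World frame = base frame: x ahead of the robot, y to its left, z up, the work surface at z = 0. Lengths are in m, angles in rad, forces in N, time in s.
With the tool pointing down it reaches from about 0.375 to 0.825 m from the base axis. Payload 5.5 kg.
Tool frame: the origin (TCP) lies midway between the tips of the shut fingers; the grasp point (between the pads) lies 19 mm behind it; z points along the fingers, y is the line along which they close (so a half turn about z gives the same grasp; the last joint's range is limited). The gripper opens to 85 mm and grips with 20 to 120 N. Pads are 22 mm wide; open, the fingers measure 114 mm over their backs; the gripper's body (76 mm by 85 mm) begins 54 mm behind the grasp point. The pads swing forward as they close: fully open they stand 13 mm farther back than shut.
Start: joints at [1.186, 0.314, -0.047, 1.21, 0, 1.571], TCP at [0.225, 0.556, 0.231] pointing down, gripper open.
Joint ranges: [-2.67, 2.67], [-0.69, 1.73], [-1.03, 1.25], [-2.08, 2.16], [-1.42, 1.45], [-3.14, 3.14]. Speed limits (rad/s): [2.39, 2.39, 3.01, 3.14, 3.14, 3.14].

## Interface

Orientations are given as a unit quaternion [w, x, y, z].
In Python, from cell import get_state, camera, camera_params, close_job gives the robot as it stands. The module is installed in compiled form; this text tells all that it offers.
- The arm moves only by the tool play_rows, never from a script. Its argument "motion" is a list of rows, each a list of 3 entries, a list of its own where there are three numbers: the turn, a rotation vector about the world's x, y, z in degrees, then the shift along the world's x, y, z in cm, then the finger opening in cm, from 0 to 8.54. A call has exactly 10 rows; each row shifts and turns the commanded pose from where the row before left it; what a row does not reach is not made up. A row lasts 1/10 s, in which the tool goes at most 50 mm and 8.59 degrees, less where a joint would pass 70% of its speed; a pose out of reach is approached as far as the arm can. A call with a gripper value outside its range is refused whole. The fingers move at their own pace and stop on an object; the grip force is fixed at half the most. Time passes only in rows, so rows that do not move let the fingers close, or fill a call up. It gives the time, the measured TCP pose, the force, the opening and the grip force at its end, in the units of the state.
- get_state(): the state, without advancing time (a new reading comes with each control period).
- camera(name): name is "scene" or "side" or "wrist"; returns the picture (400x640x3 uint8, blue, green, red); there is no depth.
- camera_params(name): a dict with "fx", "fy", "cx", "cy" (pixels), "cam_to_world" (4x4, takes a point from camera to world coordinates). Camera axes: x right, y down, z forward; pixel columns grow to the right and rows downward; lengths in m; the calibration is good to about 2 mm. A picture is of the moment at which its call begins: read the wrist's pose just before it. camera_params takes no time and is no camera call; for the wrist camera it gives the pose at the moment of the call.
- close_job(): hands the job in; it is judged then, once.
The state is a dict: "time": time; "joint_pos": joint angles; "joint_velocities": joint speeds; "joint_efforts": joint torques, N m; "position": TCP position; "eef_rot": TCP orientation; "wrist_force": force on the tool from outside, world axes, zero at the start; "wrist_torque": the same for the moment, N m; "opening": finger opening in m; "finger_force": force on a finger pad.
Only numpy, scipy, OpenCV 4.12 (cv2) and the standard library are available. Lean on these libraries where they do the work, as an engineer would, in place of code of your own. Each camera call takes 0.05 s, during which the arm holds its last target. There are 200 camera calls.

## Working session

There is one attempt and no reset: what is moved stays moved. The work goes in short steps, Python scripts to look and compute and a tool call to move; the robot and the scene stay as the last step left them, time stands still between calls to the robot, and variables do not carry over. Pictures are saved under pics/ and viewed, at most 11 in all, crops included, and the job is handed in when it is done.

Besides the shell and the picture viewer there is one more tool, called after ">>>" as name([rows], argument=value, ...), one row to a line, values as JSON. play_rows: Moves the arm, as the interface text tells. Its arguments: {"type":"object","properties":{"motion":{"type":"array","items":{"type":"array"}}},"required":["motion"]}

```bash
mkdir -p pics; python3 - <<'E'
from cell import *
import cv2,numpy as np
np.set_printoptions(precision=4,suppress=True)
s=get_state();print(s['time'],s['position'],s['eef_rot'],s['opening'])
for n in ("scene","side"):
    cv2.imwrite(f'pics/{n}0.png',camera(n));p=camera_params(n);print(n,p['fx'],p['fy'],p['cx'],p['cy']);print(np.array(p['cam_to_world']))
E
```

```text
0.0 [0.225  0.5556 0.2304] [-0.0002  0.1912  0.9815 -0.0008] 0.08518301636196873
scene 488.9748160900297 488.9748160900297 326.1064014790211 192.0243294044697
[[-0.5022  0.7474 -0.4349  1.1134]
 [ 0.8647  0.4296 -0.2603  0.2789]
 [-0.0077 -0.5068 -0.8621  1.3244]
 [ 0.      0.      0.      1.    ]]
side 448.46854972399734 448.46854972399734 324.7069137877441 197.15799626497457
[[ 0.9911 -0.07    0.1132  0.3643]
 [-0.1331 -0.4956  0.8583 -1.1243]
 [-0.004  -0.8657 -0.5005  0.7803]
 [ 0.      0.      0.      1.    ]]
```

View pics/scene0.png

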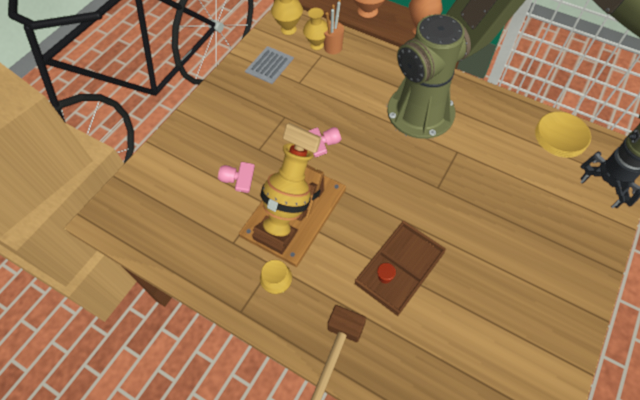

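View pics/side0.png

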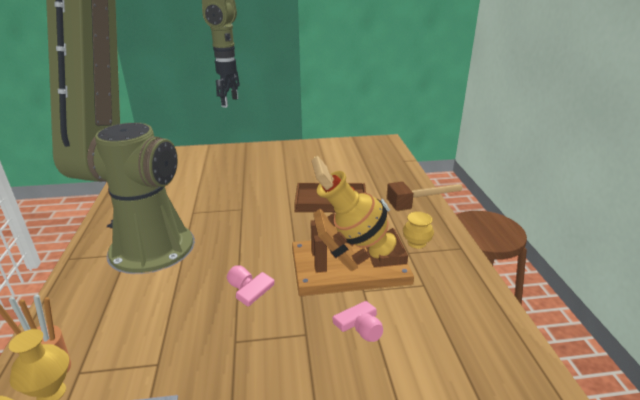

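Scene view: the bung's wooden handle is at (300,137), the vase mouth at about (297,152), and the cradle runs from (240,240) to (345,185). The tray is at (400,267), with the spare at (386,272) in its near bay and the far bay empty (415,250). In the side view the handle is at (321,172) and the tray at (330,197).

Bung candidates are the red rubber one with a wooden handle in the neck (scene 300,137), and pink ones at (325,140) and (238,176), both lying on the bench. The one in the vase neck fits the description. I'll confirm it in an enlarged crop.

```bash
python3 - <<'E'
import cv2,numpy as np
a=cv2.imread('pics/scene0.png');b=cv2.imread('pics/side0.png')
def crop(im,x,y,w,h,k):
    c=cv2.resize(im[y:y+h,x:x+w],None,fx=k,fy=k,interpolation=cv2.INTER_CUBIC)
    for u in range(x-x%10+10,x+w,10):
        L=8 if u%50 else 16
        cv2.line(c,((u-x)*k,0),((u-x)*k,L),(255,255,255),1)
        if u%20==0: cv2.putText(c,str(u),((u-x)*k-10,24),0,.35,(255,255,255),1)
    for v in range(y-y%10+10,y+h,10):
        cv2.line(c,(0,(v-y)*k),(8,(v-y)*k),(255,255,255),1)
        if v%20==0: cv2.putText(c,str(v),(10,(v-y)*k+4),0,.35,(255,255,255),1)
    return c
A=crop(a,230,115,130,150,4)  #520x600
B=crop(b,285,145,140,150,4)
cv2.imwrite('pics/va.png',np.hstack([crop(a,233,118,120,145,4)[:,:400], crop(b,288,148,132,145,3)[:, :396][:435].copy() if 0 else cv2.copyMakeBorder(crop(b,288,148,132,145,3),0,145,0,4,cv2.BORDER_CONSTANT)[:580]]))
cv2.imwrite('pics/ta.png',crop(a,345,215,110,105,5))
E
```

```text
(no output)
```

View pics/va.png

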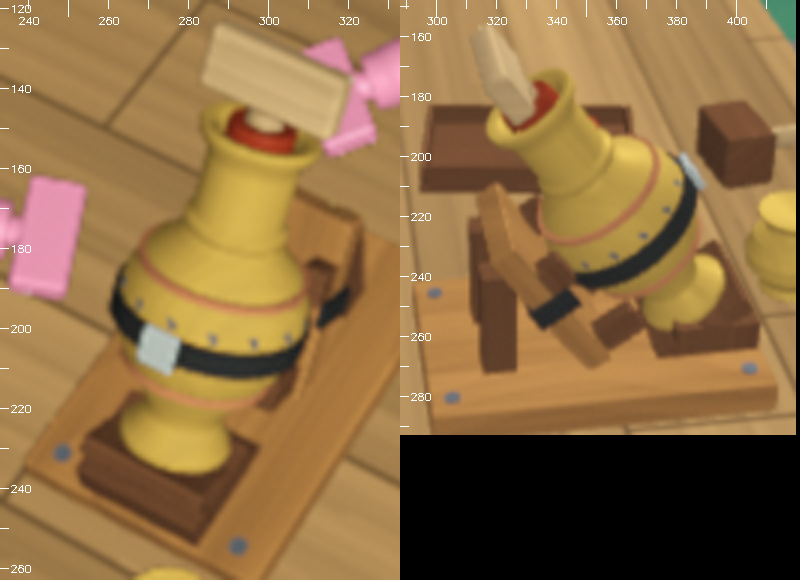

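View pics/ta.png

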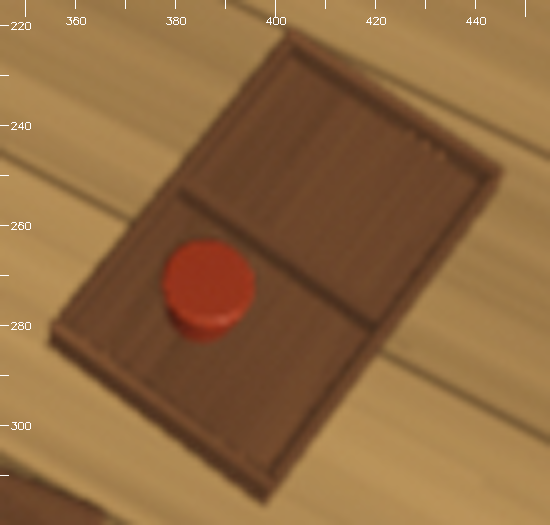

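The crops confirm the red rubber bung with the pale wooden handle in the neck (scene handle quad corners about (288,123), (320,137), (316,152), (284,137)). The tray rim corners are (402,221), (445,249), (398,313), (355,281). Next I fit the poses and check them with an overlay.

```bash
cat > h.py <<'E'
import numpy as np,cv2
from cell import camera_params
from scipy.spatial.transform import Rotation as R
from scipy.optimize import least_squares
np.set_printoptions(precision=4,suppress=True)
def proj(n,P,p=None):
    p=p or camera_params(n);T=np.linalg.inv(np.array(p['cam_to_world']));c=np.atleast_2d(P)@T[:3,:3].T+T[:3,3]
    return c[:,:2]/c[:,2:]*[p['fx'],p['fy']]+[p['cx'],p['cy']]
def C(q,P): # planar pose
    c,s=np.cos(q[2]),np.sin(q[2]);return np.atleast_2d(P)@np.array([[c,-s,0],[s,c,0],[0,0,1]]).T+[q[0],q[1],0]
t=np.radians(35)
RV=np.array([[np.cos(t),0,-np.sin(t)],[0,1,0],[np.sin(t),0,np.cos(t)]])
def V(q,P): return C(q,np.atleast_2d(P)@RV.T+[-.053,0,.264])
box=lambda x,y,z0,z1:np.array([[i*x,j*y,k] for k in(z0,z1) for i,j in((-1,-1),(1,-1),(1,1),(-1,1))])
E
cat > fit.py <<'E'
from h import *
tr=least_squares(lambda q:(proj('scene',C(q,box(.12,.075,0,.032)[4:]))-[[402.4,221],[398+0,313],[398,313],[355,281]])[[0,2]].ravel() if 0 else (proj('scene',C(q,[[-.12,-.075,.032],[-.12,.075,.032],[.12,.075,.032],[.12,-.075,.032]]))-[[402.4,221],[445.4,249],[398,313],[355,281]]).ravel(),[.6,.4,0])
print('tray',tr.x,'rms',np.sqrt(tr.cost/4)); bay=C(tr.x,[[-.058,0,.008]])[0];print('bay',bay)
s=cv2.imread('pics/scene0.png');d=cv2.imread('pics/side0.png')
def hm(im,r):
    x,y,w,h=r;m=np.zeros(im.shape[:2],bool);g=im.astype(int)
    hsv=cv2.cvtColor(im,cv2.COLOR_BGR2HSV)
    k=(hsv[...,1]<115)&(hsv[...,2]>160)&(hsv[...,0]>10)&(hsv[...,0]<30)
    m[y:y+h,x:x+w]=k[y:y+h,x:x+w]
    n,l,st,ce=cv2.connectedComponentsWithStats(m.astype(np.uint8));i=1+np.argmax(st[1:,4]);return l==i,st[i],ce[i]
M={}
for n,im,r in(('scene',s,(278,118,48,38)),('side',d,(305,152,40,42))):
    M[n]=hm(im,r);print(n,M[n][1],M[n][2])
H=box(.011,.05,-.042+.058,-.042+.103)
def hull(n,q):
    u=proj(n,V(q,H)); return cv2.convexHull(u.astype(np.float32))[:,0]
def feat(u):
    m=cv2.moments(u.astype(np.float32));return np.array([m['m10']/m['m00'],m['m01']/m['m00']])
def res(q):
    r=[]
    for n in('scene','side'): r+=list((feat(hull(n,q))-M[n][2])*2)
    r+=list((proj('scene',C(q,[[.15,-.1,.03],[.15,.1,.03]]))-[[238.5,234],[291,262]]).ravel()*.5)
    r+=list((proj('side',C(q,[[.15,-.1,.03],[-.15,-.1,.03]]))-[[413,275.7],[298.7,282.3]]).ravel())
    return r
f=least_squares(res,[.6,.1,0]);q=f.x;print('cradle',q,'deg',np.degrees(q[2]));print(np.array(res(q)))
np.save('q.npy',q);np.save('bay.npy',np.r_[bay,tr.x[2]])
print('mouth',V(q,[0,0,0]),'grip',V(q,[0,0,.038]),'axis',V(q,[0,0,1])-V(q,[0,0,0]))
a=np.linspace(0,2*np.pi,60)
rim=np.c_[.041*np.cos(a),.041*np.sin(a),0*a]
out=[]
for n,im,(x,y,w,h) in(('scene',s,(233,115,132,150)),('side',d,(288,148,132,150))):
    k=3;c=cv2.resize(im[y:y+h,x:x+w],None,fx=k,fy=k,interpolation=cv2.INTER_CUBIC)
    f=lambda P:np.int32((proj(n,P)-[x,y]+.5)*k)
    E=[(0,1),(1,2),(2,3),(3,0),(4,5),(5,6),(6,7),(7,4),(0,4),(1,5),(2,6),(3,7)]
    for P in(V(q,H),C(q,box(.15,.1,0,.03))):
        u=f(P)
        for i,j in E: cv2.line(c,u[i].tolist(),u[j].tolist(),(255,0,0),1)
    cv2.polylines(c,[f(V(q,rim))],True,(0,0,255),1);out.append(c)
cv2.imwrite('pics/ov.png',np.hstack(out))
E
python3 fit.py
```

```text
tray [ 0.5618  0.1897 -0.1456] rms 0.7296939157958279
bay [0.5044 0.1981 0.008 ]
scene [284 124  37  29 610] [301.4836 138.3262]
side [312 156  21  33 392] [321.6964 171.8214]
cradle [ 0.561  -0.1699 -0.035 ] deg -2.0072181044913204
[ 1.4324  0.7529  2.1067 -0.577  -1.3146 -1.4967  0.6012  1.4029  1.9322
  1.7254 -1.48    3.2457]
mouth [[ 0.508 -0.168  0.264]] grip [[ 0.4862 -0.1672  0.2951]] axis [[-0.5732  0.0201  0.8192]]
```

View pics/ov.png

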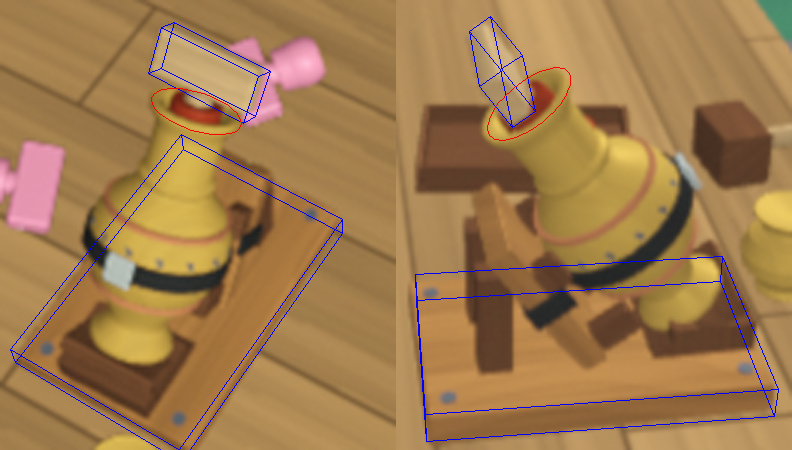

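The overlay agrees to about 1 px: handle quad, rim and board all sit on the picture. The mouth is at (0.508,-0.168,0.264), the yaw is -2° and the bay centre is (0.504,0.198). Now I move toward the pre-grasp pose, 12 cm out along the axis.

>>> play_rows([
  [[0,0,-7],[2.3,-3.6,1.8],8.5],
  [[0,0,-7],[2.3,-3.6,1.8],8.5],
  [[0,0,-7],[2.3,-3.6,1.8],8.5],
  [[0,0,-7],[2.3,-3.6,1.8],8.5],
  [[0,0,-7],[2.3,-3.6,1.8],8.5],
  [[0,0,-7],[2.3,-3.6,1.8],8.5],
  [[0,0,-7],[2.3,-3.6,1.8],8.5],
  [[0,0,-7],[2.3,-3.6,1.8],8.5],
  [[0,0,-7],[2.3,-3.6,1.8],8.5],
  [[0,0,-7],[2.3,-3.6,1.8],8.5],
])

```text
time: 1.1
position: [0.4556, 0.1945, 0.4118]
eef_rot: [-0.0, 0.721, 0.693, -0.0]
wrist_force: [0.6, 1.0, 0.1]
opening: 0.085
finger_force: 0.0
```

>>> play_rows([
  [[0,-3.5,0],[-0.3,-3.6,0],8.5],
  [[0,-3.5,0],[-0.3,-3.6,0],8.5],
  [[0,-3.5,0],[-0.3,-3.6,0],8.5],
  [[0,-3.5,0],[-0.3,-3.6,0],8.5],
  [[0,-3.5,0],[-0.3,-3.6,0],8.5],
  [[0,-3.5,0],[-0.3,-3.6,-0.2],8.5],
  [[0,-3.5,0],[-0.3,-3.6,-0.2],8.5],
  [[0,-3.5,0],[-0.3,-3.6,-0.2],8.5],
  [[0,-3.5,0],[-0.3,-3.6,-0.2],8.5],
  [[0,-3.5,0],[-0.3,-3.6,-0.2],8.5],
])

```text
time: 2.1
position: [0.4245, -0.1649, 0.4016]
eef_rot: [0.211, 0.686, 0.662, 0.217]
wrist_force: [0.7, -0.3, -0.9]
opening: 0.0852
finger_force: 0.0
```

```bash
cat > rel.py <<'E'
from h import *
from cell import *
q=np.load('q.npy')
Rz=R.from_euler('z',q[2]).as_matrix();RW=Rz@RV   # vase axes in world
m=V(q,[0,0,0])[0]
def show():
    s=get_state();w=np.array(s['eef_rot']);Rt=R.from_quat(w[[1,2,3,0]]).as_matrix();p=np.array(s['position'])
    g=p-.019*Rt[:,2]
    Rg=np.c_[RW[:,1],RW[:,0],-RW[:,2]]
    print('t',s['time'],'grasp pt in vase mm',1e3*RW.T@(g-m),'turn left deg',np.degrees(R.from_matrix(Rg@Rt.T).as_rotvec()),'F vase',RW.T@np.array(s['wrist_force']),'open',s['opening'],'ff',s['finger_force'])
    return p,Rt,g
if __name__=='__main__':show()
E
python3 - <<'E'
from rel import *
p,Rt,g=show();tg=m+RW@[0,0,.040];print('shift to grip cm',100*(tg-g))
im=camera('wrist');u=camera_params('wrist')
c=im.copy()
H=box(.011,.05,.016,.061);a=np.linspace(0,2*np.pi,60);rim=np.c_[.041*np.cos(a),.041*np.sin(a),0*a]
h=np.int32(proj('wrist',V(q,H),u))
for i,j in [(0,1),(1,2),(2,3),(3,0),(4,5),(5,6),(6,7),(7,4),(0,4),(1,5),(2,6),(3,7)]: cv2.line(c,h[i].tolist(),h[j].tolist(),(255,0,0),1)
cv2.polylines(c,[np.int32(proj('wrist',V(q,rim),u))],True,(0,0,255),1)
cv2.imwrite('pics/w1.png',c)
E
```

```text
t 2.1 grasp pt in vase mm [ 10.3968  -0.215  179.6241] turn left deg [-1.0857  0.2307 -0.3524] F vase [ 0.095  -0.3191 -1.1123] open 0.08521576301665595 ff 0.0
shift to grip cm [  7.1532  -0.2292 -12.0337]
```

View pics/w1.png

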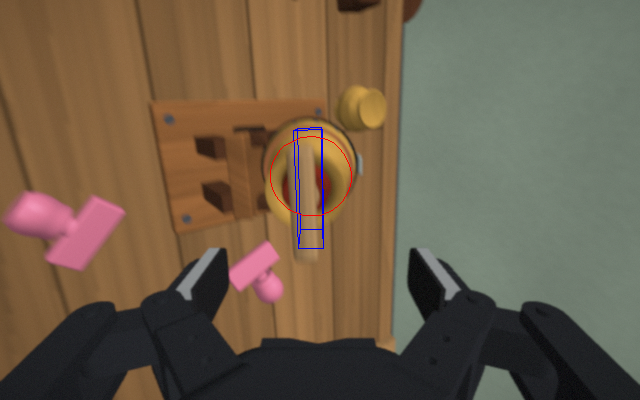

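The wrist view shows the handle at about x 293–321, y 140–262, which is 10–14 px below the projected box (y 128–248). The rim is about 5 px off too. I'll take a clean crop to measure that.

```bash
python3 - <<'E'
from rel import *
show()
u=camera_params('wrist');im=camera('wrist');cv2.imwrite('pics/w2.png',im);np.save('u.npy',u,allow_pickle=True)
print(u['fx'],np.array(u['cam_to_world']))
x,y,w,h=140,90,250,190;k=3
c=cv2.resize(im[y:y+h,x:x+w],None,fx=k,fy=k,interpolation=cv2.INTER_CUBIC)
for v in range(100,280,20): cv2.putText(c,str(v)+'-',(0,(v-y)*k+4),0,.4,(255,255,255),1)
for v in range(160,390,20): cv2.putText(c,'|'+str(v),((v-x)*k-3,10),0,.4,(255,255,255),1)
cv2.imwrite('pics/w2c.png',c)
# board corners prediction
print('board top pred',proj('wrist',C(q,box(.15,.1,0,.03)[4:]),u))
print('handle top pred',proj('wrist',V(q,box(.011,.05,.016,.061)[4:]),u))
E
```

```text
t 2.15 grasp pt in vase mm [  7.27    -6.8847 179.211 ] turn left deg [-0.9619  0.1447  0.341 ] F vase [-2.643  -2.8249 -0.6269] open 0.08505670943700513 ff 0.0
303.80583310338204 [[ 0.818  -0.1979  0.54    0.3427]
 [-0.0439 -0.9577 -0.2845 -0.1009]
 [ 0.5735  0.209  -0.7921  0.517 ]
 [ 0.      0.      0.      1.    ]]
board top pred [[175.4176 225.9904]
 [330.6335 195.1666]
 [330.2119  93.7124]
 [154.9415  88.1007]]
handle top pred [[298.021  248.5249]
 [323.4091 248.1694]
 [322.0829 129.9569]
 [293.8492 130.3972]]
```

View pics/w2c.png

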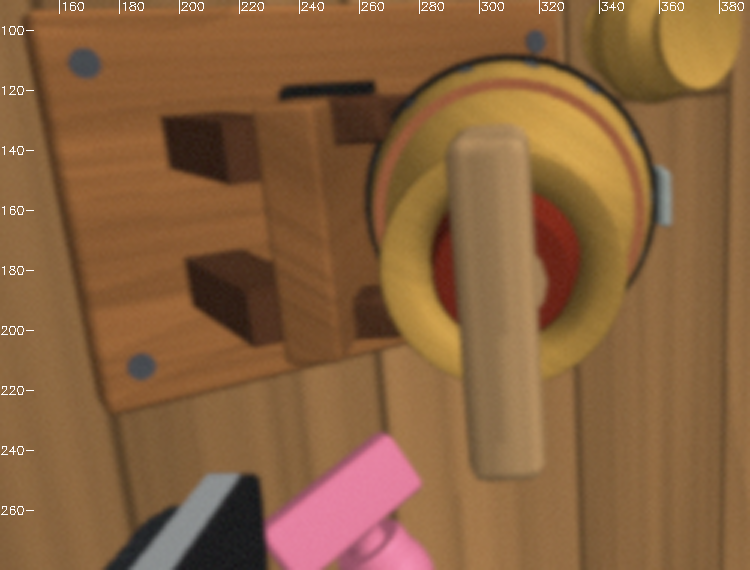

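The camera was still settling in the last view. In the clean crop the handle corners are (289,135), (316,134), (321,247) and (297,249), within about 4 px of the prediction. I'll move closer, let the arm settle, and measure again.

>>> play_rows([
  [[-0.2,0,0],[0.6,0,-1.2],8.5],
  [[-0.2,0,0],[0.6,0,-1.2],8.5],
  [[-0.2,0,0],[0.6,0,-1.2],8.5],
  [[-0.2,0,0],[0.6,0,-1.2],8.5],
  [[-0.2,0,0],[0.6,0,-1.2],8.5],
  [[0,0,0],[0,0,0],8.5],
  [[0,0,0],[0,0,0],8.5],
  [[0,0,0],[0,0,0],8.5],
  [[0,0,0],[0,0,0],8.5],
  [[0,0,0],[0,0,0],8.5],
])

```text
time: 3.2
position: [0.4553, -0.164, 0.342]
eef_rot: [0.215, 0.684, 0.664, 0.211]
wrist_force: [-1.0, 0.1, 0.3]
opening: 0.085
finger_force: 0.0
```

```bash
python3 - <<'E'
from rel import *
show()
u=camera_params('wrist');im=camera('wrist');cv2.imwrite('pics/w3.png',im);import pickle;pickle.dump(u,open('u3.pkl','wb'))
x,y,w,h=130,60,260,200;k=3
c=cv2.resize(im[y:y+h,x:x+w],None,fx=k,fy=k,interpolation=cv2.INTER_CUBIC)
f=lambda P:np.int32((proj('wrist',P,u)-[x,y]+.5)*k)
for P in (C(q,box(.15,.1,0,.03)[4:]),V(q,box(.011,.05,.016,.061)[4:]),V(q,box(.011,.05,.016,.061)[:4])): cv2.polylines(c,[f(P)],True,(255,0,0),1)
a=np.linspace(0,2*np.pi,60);cv2.polylines(c,[f(V(q,np.c_[.041*np.cos(a),.041*np.sin(a),0*a]))],True,(0,0,255),1)
cv2.imwrite('pics/w3c.png',c)
print(proj('wrist',V(q,box(.011,.05,.016,.061)),u))
E
```

```text
t 3.2 grasp pt in vase mm [  1.458    2.0392 113.1661] turn left deg [-0.1491  0.0632 -0.3226] F vase [-0.6132  0.0724  0.8455] open 0.08499242817938221 ff 0.0
[[302.9673 268.6805]
 [330.208  268.7513]
 [332.0718 143.4631]
 [301.4589 143.3873]
 [299.7208 301.9988]
 [332.8033 302.0858]
 [335.5293 150.928 ]
 [297.3377 150.8331]]
```

View pics/w3c.png

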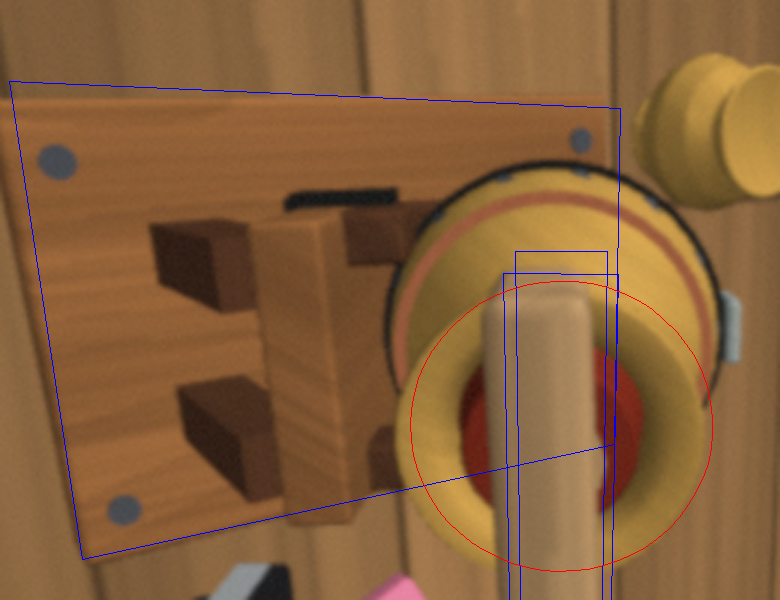

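The settled wrist view shows the handle's left edge running from crop (483,303) to (500,600) and the board corner at (95,562). The cradle is therefore yawed about 3° more than my first fit. I'll refit with the wrist data.

```bash
python3 - <<'E'
from h import *
import pickle
u=pickle.load(open('u3.pkl','rb'));im=cv2.imread('pics/w3.png');hsv=cv2.cvtColor(im,cv2.COLOR_BGR2HSV)
for y in (175,190,205,220): print(y,[tuple(hsv[y,x]) for x in range(284,336,4)])
m=((hsv[...,1]<125)&(hsv[...,0]<25)&(hsv[...,2]>120)).astype(np.uint8)
for y in range(150,320,8):
    r=np.flatnonzero(m[y,280:345]);print(y,r.min()+280 if len(r) else 0,r.max()+280 if len(r) else 0,len(r))
E
```

```text
175 [(np.uint8(19), np.uint8(160), np.uint8(147)), (np.uint8(19), np.uint8(162), np.uint8(135)), (np.uint8(16), np.uint8(115), np.uint8(111)), (np.uint8(16), np.uint8(117), np.uint8(133)), (np.uint8(16), np.uint8(118), np.uint8(143)), (np.uint8(17), np.uint8(116), np.uint8(139)), (np.uint8(16), np.uint8(114), np.uint8(145)), (np.uint8(16), np.uint8(114), np.uint8(155)), (np.uint8(17), np.uint8(113), np.uint8(167)), (np.uint8(17), np.uint8(113), np.uint8(167)), (np.uint8(16), np.uint8(114), np.uint8(179)), (np.uint8(13), np.uint8(153), np.uint8(113)), (np.uint8(20), np.uint8(161), np.uint8(95))]
190 [(np.uint8(14), np.uint8(170), np.uint8(84)), (np.uint8(8), np.uint8(239), np.uint8(62)), (np.uint8(13), np.uint8(122), np.uint8(98)), (np.uint8(17), np.uint8(111), np.uint8(129)), (np.uint8(16), np.uint8(115), np.uint8(142)), (np.uint8(16), np.uint8(114), np.uint8(141)), (np.uint8(17), np.uint8(115), np.uint8(144)), (np.uint8(17), np.uint8(116), np.uint8(150)), (np.uint8(16), np.uint8(116), np.uint8(167)), (np.uint8(17), np.uint8(116), np.uint8(167)), (np.uint8(16), np.uint8(116), np.uint
[... 920 characters left out ...]
t8(143)), (np.uint8(16), np.uint8(115), np.uint8(140)), (np.uint8(17), np.uint8(113), np.uint8(142)), (np.uint8(17), np.uint8(119), np.uint8(144)), (np.uint8(17), np.uint8(115), np.uint8(162)), (np.uint8(17), np.uint8(117), np.uint8(164)), (np.uint8(17), np.uint8(117), np.uint8(176)), (np.uint8(16), np.uint8(116), np.uint8(165)), (np.uint8(5), np.uint8(198), np.uint8(107))]
150 300 320 21
158 295 325 31
166 293 326 34
174 294 326 33
182 295 326 32
190 295 326 32
198 295 327 33
206 296 328 33
214 297 330 34
222 297 328 32
230 297 328 32
238 298 328 31
246 298 328 31
254 299 329 31
262 300 329 30
270 300 329 30
278 301 329 29
286 302 329 28
294 302 330 29
302 282 326 21
310 282 282 1
318 0 0 0
```

```bash
cat >> fit.py <<'E'
import pickle
u3=pickle.load(open('u3.pkl','rb'))
def res2(q):
    h=proj('wrist',V(q,H),u3)
    c=[(h[4]+h[5])[0]/2-316.3-.5,(h[6]+h[7])[0]/2-309.5,h[4:6,1].mean()-303,]
    b=proj('wrist',C(q,[[-.15,-.1,.03]]),u3)[0]-[161.2,246.8]
    e=proj('wrist',C(q,[[-.15,.1,.03],[.05,.1,.03]]),u3);e=e[:,1]-[92.2,92.2]
    return np.r_[res(q),c,b*.7,e*.7]
f=least_squares(res2,q,loss='soft_l1');q=f.x;print('refit',q,np.degrees(q[2]));print(res2(q))
np.save('q.npy',q)
E
python3 fit.py|tail -8; python3 - <<'E'
from rel import *
p,Rt,g=show();tg=m+RW@[0,0,.041];print('mouth',m,'shift cm',100*(tg-g));print(RW)
E
```

```text
cradle [ 0.561  -0.1699 -0.035 ] deg -2.0072181044913204
[ 1.4324  0.7529  2.1067 -0.577  -1.3146 -1.4967  0.6012  1.4029  1.9322
  1.7254 -1.48    3.2457]
mouth [[ 0.508 -0.168  0.264]] grip [[ 0.4862 -0.1672  0.2951]] axis [[-0.5732  0.0201  0.8192]]
refit [ 0.5591 -0.1677  0.009 ] 0.5148005296933845
[ 1.462  -0.6505  0.7201 -0.0752 -0.3523 -0.4797  2.5147  1.244   1.8649
 -0.579  -0.3673  4.347  -0.1532  1.0395  1.0851 -1.1807  1.1581 -1.1182
 -1.4321]
t 3.25 grasp pt in vase mm [  3.0599   4.9183 111.899 ] turn left deg [-0.1527  0.0513  2.2058] F vase [ 1.1223 -0.0612 -0.299 ] open 0.08541262197121867 ff 0.0
mouth [ 0.5061 -0.1681  0.264 ] shift cm [ 3.8202 -0.4575 -5.9832]
[[ 0.8191 -0.009  -0.5736]
 [ 0.0074  1.     -0.0052]
 [ 0.5736  0.      0.8192]]
```

>>> play_rows([
  [[0,0,0.3],[0.48,-0.05,-0.75],8.5],
  [[0,0,0.3],[0.48,-0.05,-0.75],8.5],
  [[0,0,0.3],[0.48,-0.05,-0.75],8.5],
  [[0,0,0.3],[0.48,-0.05,-0.75],8.5],
  [[0,0,0.3],[0.48,-0.05,-0.75],8.5],
  [[0,0,0.3],[0.48,-0.05,-0.75],8.5],
  [[0,0,0.2],[0.48,-0.05,-0.75],8.5],
  [[0,0,0.2],[0.46,-0.05,-0.75],8.5],
  [[0,0,0],[0,0,0],8.5],
  [[0,0,0],[0,0,0],8.5],
])

```text
time: 4.25
position: [0.4934, -0.1678, 0.281]
eef_rot: [0.21, 0.672, 0.677, 0.215]
wrist_force: [-0.7, 1.0, -0.9]
opening: 0.085
finger_force: 0.0
```

```bash
python3 rel.py
```

```text
t 4.25 grasp pt in vase mm [-0.66    0.4008 40.2334] turn left deg [-0.1925 -0.0196 -0.0146] F vase [-1.1092  1.0378 -0.3486] open 0.08499505299520023 ff 0.0
```

>>> play_rows([
  [[0,0,0],[0,0,0],6],
  [[0,0,0],[0,0,0],4],
  [[0,0,0],[0,0,0],3],
  [[0,0,0],[0,0,0],2],
  [[0,0,0],[0,0,0],1],
  [[0,0,0],[0,0,0],1],
  [[0,0,0],[0,0,0],1],
  [[0,0,0],[0,0,0],1],
  [[0,0,0],[0,0,0],1],
  [[0,0,0],[0,0,0],1],
])

```text
time: 5.25
position: [0.4935, -0.1679, 0.2811]
eef_rot: [0.211, 0.672, 0.677, 0.215]
wrist_force: [4.2, -0.5, -3.5]
opening: 0.0214
finger_force: 60.1
```

```bash
python3 rel.py
```

```text
t 5.25 grasp pt in vase mm [-0.5161  0.249  40.2592] turn left deg [-0.1778  0.0004  0.0011] F vase [ 1.4408 -0.5776 -5.2951] open 0.021382871349843936 ff 60.05159139633179
```

>>> play_rows([
  [[0,1.4,0],[0.09,0,0.06],1],
  [[0,1.4,0],[0.09,0,0.06],1],
  [[0,1.4,0],[0.09,0,0.06],1],
  [[0,1.4,0],[0.08,0,0.06],1],
  [[0,1.4,0],[0.08,0,0.06],1],
  [[0,0,0],[-0.02,0,0.04],1],
  [[0,0,0],[-0.02,0,0.04],1],
  [[0,0,0],[-0.02,0,0.04],1],
  [[0,0,0],[0,0,0],1],
  [[0,0,0],[0,0,0],1],
])

```text
time: 6.25
position: [0.4975, -0.1678, 0.2842]
eef_rot: [0.168, 0.683, 0.689, 0.173]
wrist_force: [12.7, -2.4, -14.3]
opening: 0.0217
finger_force: 60.0
```

```bash
python3 rel.py
```

```text
t 6.25 grasp pt in vase mm [ 6.9209  0.3312 40.3169] turn left deg [-0.1954 -7.0379 -0.0318] F vase [  2.2207  -2.4757 -19.0185] open 0.021749641115982078 ff 59.95325803756714
```

>>> play_rows([
  [[0,-2,0],[-0.13,0,-0.08],1],
  [[0,-2,0],[-0.13,0,-0.08],1],
  [[0,-2,0],[-0.14,0,-0.07],1],
  [[0,-2,0],[-0.14,0,-0.07],1],
  [[0,-2,0],[-0.14,0,-0.06],1],
  [[0,-2,0],[-0.14,0,-0.06],1],
  [[0,-2,0],[-0.14,0,-0.06],1],
  [[0,0,0],[0,0,0],1],
  [[0,0,0],[0,0,0],1],
  [[0,0,0],[0,0,0],1],
])

```text
time: 7.25
position: [0.487, -0.1677, 0.2799]
eef_rot: [0.251, 0.658, 0.663, 0.255]
wrist_force: [0.9, -1.4, -6.8]
opening: 0.0213
finger_force: 62.2
```

```bash
python3 rel.py
```

```text
t 7.25 grasp pt in vase mm [-8.8513  0.5603 42.8524] turn left deg [-0.1999  6.901  -0.0034] F vase [-3.2196 -1.3989 -6.099 ] open 0.021343014939767344 ff 62.19650745391846
```

>>> play_rows([
  [[0,2.8,0],[0.15,0,0.16],1],
  [[0,2.8,0],[0.15,0,0.16],1],
  [[0,2.8,0],[0.15,0,0.16],1],
  [[0,2.8,0],[0.15,0,0.16],1],
  [[0,2.8,0],[0.15,0,0.16],1],
  [[0,-2.8,0],[-0.2,0,-0.08],1],
  [[0,-2.8,0],[-0.2,0,-0.08],1],
  [[0,-2.8,0],[-0.2,0,-0.08],1],
  [[0,-2.8,0],[-0.2,0,-0.08],1],
  [[0,-2.8,0],[-0.2,0,-0.08],1],
])

```text
time: 8.25
position: [0.4849, -0.1677, 0.2837]
eef_rot: [0.252, 0.657, 0.663, 0.255]
wrist_force: [16.6, -2.8, -16.5]
opening: 0.0214
finger_force: 61.3
```

```bash
python3 rel.py
```

```text
t 8.25 grasp pt in vase mm [-8.3994  0.5476 47.1175] turn left deg [-0.1864  7.0133 -0.033 ] F vase [  4.0581  -2.9857 -23.019 ] open 0.02141292519741832 ff 61.26259088516235
```

>>> play_rows([
  [[0,2.8,0],[0.16,0,0.14],1],
  [[0,2.8,0],[0.16,0,0.14],1],
  [[0,2.8,0],[0.15,0,0.15],1],
  [[0,2.8,0],[0.15,0,0.15],1],
  [[0,2.8,0],[0.15,0,0.15],1],
  [[0,-2.8,0],[-0.19,0,-0.09],1],
  [[0,-2.8,0],[-0.19,0,-0.09],1],
  [[0,-2.8,0],[-0.19,0,-0.09],1],
  [[0,-2.8,0],[-0.19,0,-0.09],1],
  [[0,-2.8,0],[-0.19,0,-0.09],1],
])

```text
time: 9.25
position: [0.4824, -0.1671, 0.2855]
eef_rot: [0.25, 0.658, 0.663, 0.255]
wrist_force: [12.9, -1.2, -14.8]
opening: 0.0213
finger_force: 62.4
```

```bash
python3 - <<'E'
from rel import *
show();a=cv2.imread('pics/side0.png');b=camera('side');cv2.imwrite('pics/side1.png',b)
f=lambda i:np.float32(cv2.cvtColor(i[235:305,295:420],cv2.COLOR_BGR2GRAY))
print('cradle shift px',cv2.phaseCorrelate(f(a),f(b),cv2.createHanningWindow((125,70),cv2.CV_32F)))
E
```

```text
t 9.25 grasp pt in vase mm [-9.367   1.1711 50.1004] turn left deg [-0.2698  6.9148 -0.0383] F vase [  2.0764  -1.3217 -19.4741] open 0.021323450164545742 ff 62.406463623046875
cradle shift px ((-0.01913618958658958, 0.02485831681616446), 1.0234464530944825)
```

>>> play_rows([
  [[0,2.8,0],[0.16,0,0.15],1],
  [[0,2.8,0],[0.16,0,0.15],1],
  [[0,2.8,0],[0.16,0,0.15],1],
  [[0,2.8,0],[0.15,0,0.16],1],
  [[0,2.8,0],[0.15,0,0.16],1],
  [[0,-2.8,0],[-0.19,0,-0.09],1],
  [[0,-2.8,0],[-0.19,0,-0.09],1],
  [[0,-2.8,0],[-0.19,0,-0.09],1],
  [[0,-2.8,0],[-0.19,0,-0.09],1],
  [[0,-2.8,0],[-0.19,0,-0.09],1],
])

```text
time: 10.3
position: [0.4804, -0.1672, 0.2887]
eef_rot: [0.25, 0.658, 0.663, 0.255]
wrist_force: [7.4, -0.4, -11.6]
opening: 0.0209
finger_force: 64.0
```

>>> play_rows([
  [[0,2.8,0],[0.16,0,0.15],1],
  [[0,2.8,0],[0.16,0,0.15],1],
  [[0,2.8,0],[0.16,0,0.15],1],
  [[0,2.8,0],[0.15,0,0.16],1],
  [[0,2.8,0],[0.15,0,0.16],1],
  [[0,-2.8,0],[-0.19,0,-0.09],1],
  [[0,-2.8,0],[-0.19,0,-0.09],1],
  [[0,-2.8,0],[-0.19,0,-0.09],1],
  [[0,-2.8,0],[-0.19,0,-0.09],1],
  [[0,-2.8,0],[-0.19,0,-0.09],1],
])

```text
time: 11.3
position: [0.4776, -0.1671, 0.2912]
eef_rot: [0.249, 0.658, 0.663, 0.254]
wrist_force: [-2.8, -1.1, -6.7]
opening: 0.0214
finger_force: 65.6
```

```bash
python3 rel.py
```

```text
t 11.3 grasp pt in vase mm [-9.9465  1.2532 57.4622] turn left deg [-0.2957  6.7245  0.0477] F vase [-6.0791 -1.0586 -3.8661] open 0.02143489107463846 ff 65.6147575378418
```

>>> play_rows([
  [[0,2.8,0],[0.17,0,0.19],1],
  [[0,2.8,0],[0.17,0,0.19],1],
  [[0,2.8,0],[0.17,0,0.19],1],
  [[0,2.8,0],[0.17,0,0.19],1],
  [[0,2.8,0],[0.17,0,0.19],1],
  [[0,-1.4,0],[-0.13,0,0],1],
  [[0,-1.4,0],[-0.13,0,0],1],
  [[0,-1.4,0],[-0.13,0,0],1],
  [[0,-1.4,0],[-0.13,0,0],1],
  [[0,-1.4,0],[-0.13,0,0],1],
])

```text
time: 12.3
position: [0.4788, -0.1669, 0.2996]
eef_rot: [0.207, 0.673, 0.677, 0.213]
wrist_force: [-4.6, -0.5, -9.2]
opening: 0.021
finger_force: 65.2
```

```bash
python3 rel.py
```

```text
t 12.3 grasp pt in vase mm [-1.7746  1.4178 63.7811] turn left deg [-0.3318 -0.4447  0.0501] F vase [-9.0098 -0.4816 -4.9171] open 0.02102000501693087 ff 65.2185845375061
```

>>> play_rows([
  [[0,0,0],[-0.23,0,0.33],1],
  [[0,0,0],[-0.23,0,0.33],1],
  [[0,0,0],[-0.23,0,0.33],1],
  [[0,0,0],[-0.5,0,0.7],1],
  [[0,0,0],[-0.7,0,1],1],
  [[0,0,0],[-0.7,0,1],1],
  [[0,0,0],[-0.7,0,1],1],
  [[0,0,0],[-0.7,0,1],1],
  [[0,0,0],[-0.7,0,1],1],
  [[0,0,0],[-0.6,0,1],1],
])

```text
time: 13.3
position: [0.4293, -0.1682, 0.383]
eef_rot: [0.212, 0.671, 0.677, 0.215]
wrist_force: [0.8, 0.5, -4.3]
opening: 0.0213
finger_force: 65.4
```

```bash
python3 rel.py; python3 -c "
from cell import *;import cv2;cv2.imwrite('pics/side2.png',camera('side'))"
```

```text
t 13.3 grasp pt in vase mm [  5.2555   0.6056 160.5643] turn left deg [-0.0747  0.1789 -0.0278] F vase [-1.8477  0.4785 -4.0129] open 0.021334969870937005 ff 65.38544297218323
```

View pics/side2.png

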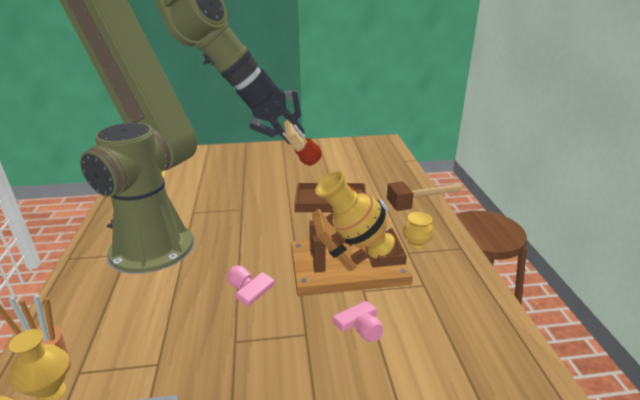

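The bung is out, its red foot at (308,150), and the cradle is still in place. Next I carry it upright to above the empty bay.

>>> play_rows([
  [[0,1,0],[0.3,1.4,0.1],1],
  [[0,1.8,0],[0.4,1.9,0],1],
  [[0,1.8,0],[0.4,1.9,0],1],
  [[0,1.8,0],[0.4,1.9,0],1],
  [[0,1.8,0],[0.4,1.9,0],1],
  [[0,1.8,0],[0.4,1.9,0],1],
  [[0,1.8,0],[0.4,1.9,0],1],
  [[0,1.8,0],[0.4,1.9,0],1],
  [[0,1.8,0],[0.4,1.9,0],1],
  [[0,1.8,0],[0.4,1.9,0],1],
])

```text
time: 14.35
position: [0.4691, 0.0186, 0.3829]
eef_rot: [0.107, 0.696, 0.701, 0.113]
wrist_force: [0.6, 0.9, -3.3]
opening: 0.021
finger_force: 65.4
```

>>> play_rows([
  [[0,1.8,0],[0.4,2,-2.5],1],
  [[0,1.8,0],[0.4,2,-2.5],1],
  [[0,1.8,0],[0.4,2,-2.5],1],
  [[0,1.8,0],[0.4,2,-2.5],1],
  [[0,1.8,0],[0.4,2,-2.5],1],
  [[0,1.8,0],[0.4,2,-2.5],1],
  [[0,1.8,0],[0.4,2,-2.5],1],
  [[0,1.8,0],[0.4,2,-2.5],1],
  [[0,1.8,0],[0.4,1.8,-2.5],1],
  [[0,1.6,0],[0,0.8,-1.5],1],
])

```text
time: 15.35
position: [0.5055, 0.2058, 0.1402]
eef_rot: [-0.003, 0.705, 0.71, 0.004]
wrist_force: [-0.3, -0.8, -4.9]
opening: 0.0212
finger_force: 65.3
```

>>> play_rows([
  [[0,0,0],[0,0,0],1],
  [[0,0,0],[0,0,0],1],
  [[0,0,0],[0,0,0],1],
  [[0,0,0],[0,0,0],1],
  [[0,0,0],[0,0,0],1],
  [[0,0,0],[0,0,0],1],
  [[0,0,0],[0,0,0],1],
  [[0,0,0],[0,0,0],1],
  [[0,0,0],[0,0,0],1],
  [[0,0,0],[0,0,0],1],
])

```text
time: 16.35
position: [0.5039, 0.2031, 0.1412]
eef_rot: [-0.003, 0.705, 0.709, 0.003]
wrist_force: [-0.4, -0.1, -4.1]
opening: 0.0213
finger_force: 65.3
```

```bash
python3 - <<'E'
from rel import *
p,Rt,g=show();print(p,'tool z',Rt[:,2],'bay',np.load('bay.npy'))
i=camera('side');
b=camera('scene')
x,y,w,h=275,110,130,100;c=cv2.resize(i[y:y+h,x:x+w],None,fx=3,fy=3,interpolation=cv2.INTER_CUBIC)
d=cv2.resize(b[190:325,340:470],None,fx=3,fy=3,interpolation=cv2.INTER_CUBIC)
o=np.zeros((405,780,3),np.uint8);o[:300,:390]=c;o[:,390:]=d
cv2.imwrite('pics/pl.png',o)
E
```

```text
t 16.35 grasp pt in vase mm [-58.5935 371.0927 -85.6352] turn left deg [ -0.1702 -34.9967   0.0461] F vase [-2.7422 -0.0532 -3.1332] open 0.02126054421460616 ff 65.28574705123901
[0.5039 0.2031 0.1412] tool z [ 0.      0.0077 -1.    ] bay [ 0.5044  0.1981  0.008  -0.1456]
```

View pics/pl.png

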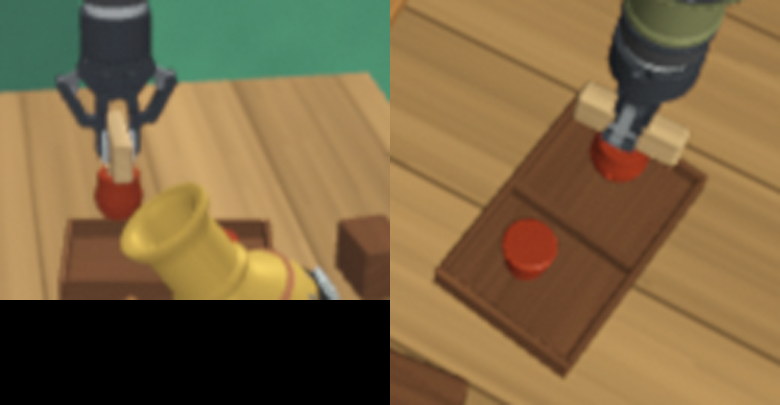

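The bung hangs upright above the far, empty bay (foot at crop (620,175)). The spare at (530,245) hasn't been touched. Now I lower it.

>>> play_rows([
  [[0,0,0],[0,-0.1,-1.2],1],
  [[0,0,0],[0,-0.1,-1.2],1],
  [[0,0,0],[0,-0.1,-1.2],1],
  [[0,0,0],[0,-0.1,-1.2],1],
  [[0,0,0],[0,0,-0.8],1],
  [[0,0,0],[0,0,-0.4],1],
  [[0,0,0],[0,0,-0.2],1],
  [[0,0,0],[0,0,-0.1],1],
  [[0,0,0],[0,0,0],1],
  [[0,0,0],[0,0,0],1],
])

```text
time: 17.45
position: [0.5043, 0.1993, 0.0788]
eef_rot: [-0.003, 0.705, 0.709, 0.003]
wrist_force: [-0.4, 0.0, -4.2]
opening: 0.0209
finger_force: 65.3
```

>>> play_rows([
  [[0,0,0],[0,0,-0.08],1],
  [[0,0,0],[0,0,-0.08],1],
  [[0,0,0],[0,0,-0.08],1],
  [[0,0,0],[0,0,-0.08],1],
  [[0,0,0],[0,0,-0.08],1],
  [[0,0,0],[0,0,0],1],
  [[0,0,0],[0,0,0],1],
  [[0,0,0],[0,0,0],1],
  [[0,0,0],[0,0,0],1],
  [[0,0,0],[0,0,0],1],
])

```text
time: 18.45
position: [0.504, 0.1992, 0.0744]
eef_rot: [-0.003, 0.705, 0.709, 0.003]
wrist_force: [-0.9, -0.0, -3.7]
opening: 0.0212
finger_force: 65.3
```

>>> play_rows([
  [[0,0,0],[0,0,-0.05],1],
  [[0,0,0],[0,0,-0.05],1],
  [[0,0,0],[0,0,-0.05],1],
  [[0,0,0],[0,0,-0.05],1],
  [[0,0,0],[0,0,-0.05],1],
  [[0,0,0],[0,0,0],1],
  [[0,0,0],[0,0,0],1],
  [[0,0,0],[0,0,0],1],
  [[0,0,0],[0,0,0],1],
  [[0,0,0],[0,0,0],1],
])

```text
time: 19.45
position: [0.5039, 0.1991, 0.0718]
eef_rot: [-0.003, 0.705, 0.709, 0.003]
wrist_force: [-0.1, 0.1, -4.7]
opening: 0.021
finger_force: 65.3
```

>>> play_rows([
  [[0,0,0],[0,0,-0.05],1],
  [[0,0,0],[0,0,-0.05],1],
  [[0,0,0],[0,0,-0.05],1],
  [[0,0,0],[0,0,0],1],
  [[0,0,0],[0,0,0],1],
  [[0,0,0],[0,0,0],1],
  [[0,0,0],[0,0,0],1],
  [[0,0,0],[0,0,0],1],
  [[0,0,0],[0,0,0],1],
  [[0,0,0],[0,0,0],1],
])

```text
time: 20.45
position: [0.5041, 0.1991, 0.0711]
eef_rot: [-0.003, 0.705, 0.709, 0.003]
wrist_force: [-2.7, -1.7, 6.8]
opening: 0.0214
finger_force: 66.7
```

It has touched down (wrist force +6.8 N). Now I release and retreat.

>>> play_rows([
  [[0,0,0],[0,0,0],2.4],
  [[0,0,0],[0,0,0],2.8],
  [[0,0,0],[0,0,0],3.4],
  [[0,0,0],[0,0,0],4],
  [[0,0,0],[0,0,0],5],
  [[0,0,0],[0,0,0],6],
  [[0,0,0],[0,0,0],6],
  [[0,0,0],[0,0,0],6],
  [[0,0,0],[0,0,0],6],
  [[0,0,0],[0,0,0],6],
])

```text
time: 21.45
position: [0.5039, 0.1991, 0.0703]
eef_rot: [-0.003, 0.705, 0.709, 0.003]
wrist_force: [0.1, 0.8, -0.5]
opening: 0.0601
finger_force: 0.0
```

>>> play_rows([
  [[0,0,0],[0,0,0.5],6],
  [[0,0,0],[0,0,1],6],
  [[0,0,0],[0,0,1.5],6],
  [[0,0,0],[0,0,2],6],
  [[0,0,0],[0,0,2],6],
  [[0,0,0],[0,0,2],6],
  [[0,0,0],[0,0,2],6],
  [[0,0,0],[0,0,1],6],
  [[0,0,0],[0,0,0],6],
  [[0,0,0],[0,0,0],6],
])

```text
time: 22.45
position: [0.5038, 0.1991, 0.19]
eef_rot: [-0.003, 0.705, 0.709, 0.003]
wrist_force: [-0.2, 0.2, -0.6]
opening: 0.0596
finger_force: 0.0
```

```bash
python3 - <<'E'
from rel import *
s=get_state();print(s['time'],s['position'],s['wrist_force'],s['finger_force'])
i=camera('side');b=camera('scene')
a=cv2.imread('pics/side0.png')
f=lambda i:np.float32(cv2.cvtColor(i[235:305,295:420],cv2.COLOR_BGR2GRAY))
print('cradle shift px',cv2.phaseCorrelate(f(a),f(i),cv2.createHanningWindow((125,70),cv2.CV_32F)))
c=cv2.resize(i[120:220,275:405],None,fx=3,fy=3,interpolation=cv2.INTER_CUBIC)
d=cv2.resize(b[190:325,340:470],None,fx=3,fy=3,interpolation=cv2.INTER_CUBIC)
o=np.zeros((405,780,3),np.uint8);o[:300,:390]=c;o[:,390:]=d
cv2.imwrite('pics/fin.png',o)
E
```

```text
22.45 [0.5038 0.1991 0.19  ] [-0.2155  0.1655 -0.5609] 0.0
cradle shift px ((-0.8585909870189141, 0.0243900414283047), 0.9899643762376573)
```

View pics/fin.png

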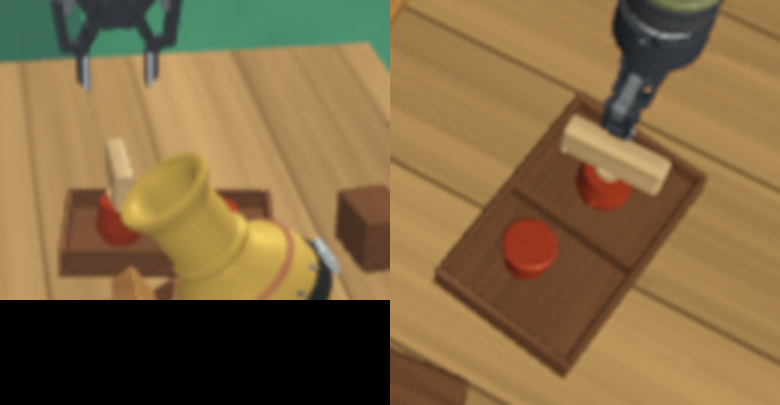

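The bung stands upright in the empty bay (handle at crop (615,155)) and the gripper is clear of it. The cradle image has moved 0.9 px (about 2–3 mm), well inside the limit. I'm handing in the job.

```bash
python3 -c "
from cell import *;print(close_job())"
```

```text
the job is handed in; nothing more can be done
None
```

The bung was rocked out along the vase's axis, set down upright in the tray's empty bay and released, and the job was handed in at about 22.6 s; the cradle shifted only about 2–3 mm, the spare bung, pot and mallet were not touched, and no verdict came back.

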